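Set a tilting lamp stand on its leg and hold it upright

TASK

A steel ring has been left where the leg of the tilting lamp stand has to land: hang it over the upright post beside the stand, down onto the post's foot, and let go of it. Then, with the frame still leaning on its front stops, flip the folded leg at its rear down over centre until it stays fully down; after that take the frame's top bar in the gripper, bring the frame upright and keep it there, resting neither on its stops nor on its leg. Finish while still gripping the bar and holding the frame upright, and leave everything else where it is.

Things in the scene. Friction and masses are not known exactly. Their poses are not given: they have to be found in the camera images.
- stand: fixed lamp stand: grey base plate, 10 mm thick, x -100 to 160 mm, y -90 to 90 mm, carrying a tilting frame and, at x = -61 mm, two stop blocks 70 mm high. Origin on the table under the frame's tilt axis; x level, from the front (robot's side, where the frame leans at the start) to the rear (the leg's side), y along the tilt axis, z up
- tilt_axis (a point): middle of the axis about which the frame tilts, level along the stand's y axis, 30 mm above the table over the stand's origin
- top_bar (a point): middle of the frame's top bar: bare round steel bar, 14 mm diameter, 150 mm long along the stand's y axis, 200 mm from the tilt axis, on two square 14 mm posts at y = -58 and 58 mm. Nothing within 40 mm below it between the posts; an aluminium lamp dish, 72 mm across, sits lower on the front. Moves with the frame
- frame (a joint): tilt of the frame, rad: 0 upright (bar straight above the tilt axis), positive leans to the front (stand's -x), 0.42 resting on the front stops as at the start, negative leans to the rear. Turns freely: the frame (about 1.1 kg) falls over if not held. With the leg down, its foot meets the base plate at about -0.085
- leg (a joint): swing of the leg about its pivot on the frame, rad: 0 folded up (as at the start), 1.31 fully down against its stop. Over-centre spring: it pushes back up below about 0.65 and down beyond it, up to 0.3 N m at either end (3 to 4 N near the foot)
- leg_pivot (a point): the leg's pivot, on the rear of the frame in its middle plane (y = 0), axis along the stand's y; 85 mm up the frame from the tilt axis and 12 mm behind it. Moves with the frame
- leg_foot (a point): centre of the rubber ball foot (16 mm) at the end of the leg, a straight round bar of 12 mm diameter, 125 mm from its pivot; swings in the stand's plane y = 0. With the frame on its stops the leg points to the rear, 54 degrees above level when folded, 21 below when down: it can be pushed down from above without shifting the frame
- ring: loose flat steel ring, 52 mm outside diameter, 24 mm hole, 10 mm thick, 0.13 kg, lying flat on the rear part of the stand's base plate where the leg's foot would land. Origin at the centre of its underside, z along its axis
- post: fixed upright post on the table, to one side of the stand: steel pin 10 mm diameter with a pointed tip, on a round foot 60 mm across and 8 mm thick; the tip is 60 mm above the table. Origin on the table under the pin's axis. A ring hung on it rests with its underside 8 mm above the table
- block: fixed yellow plastic holding block 100 x 80 x 45 mm on the table on the other side of the stand; not needed
- bush: small flanged steel bushing, 24 mm across, 18 mm high, standing on the stand's base plate beside the frame; a bystander, origin at its underside
- reflector: loose aluminium lamp reflector lying mouth down, 90 mm across, 62 mm high; a bystander
- driver: loose screwdriver with black handle; a bystander
- oiler: loose white plastic bottle, 44 mm across, 80 mm high; a bystander
- cup: loose open steel cup, 66 mm across, 50 mm high; a bystander
- clip: loose small steel angle clip, 50 x 20 x 30 mm; a bystander

How it is judged (in metres and radians):
On the way, in this order (a step that is already met when the one before it is completed fails the run):
1. the ring hangs on the post, on its foot, let go (horizontal distance between ring and post below 0.01 m and height (world z) of ring between 0.004 and 0.013 m and angle between ring's own z axis and vertical below 0.12 rad and contact force between the fingers and ring below 0.1 N), for 0.2 s.
2. the leg is fully down while the frame still leans on its front stops (value of joint leg above 1.2 rad and value of joint frame above 0.3 rad), for 0.2 s.
At the end, for the whole second after the job is handed in: Fingers grip the top bar (over 1 N, within 90 mm of its middle); the frame is still and within 0.06 rad of upright, clear of stops and leg; the leg is down (over 1.2 rad); the ring lies flat on the post's foot around the pin (within 10 mm), not touched (all of step 1 and value of joint frame between -0.06 and 0.06 rad and velocity of joint frame between -0.1 and 0.1 rad/s and contact force between the fingers and stand above 1 N and distance between the grasp point and top_bar below 0.09 m and value of joint leg above 1.2 rad); the arm keeps its last pose, push and grip.
It fails at once if a loose bystander is moved by more than 30 mm (distance of any of bush, reflector, driver, oiler, cup, clip from where it was at the start of the episode above 0.03 m).
It also fails if it takes over 72 s, if anything falls off the work surface, if the arm or the gripper's body presses on something with over 40 N, if the wrist force passes 120 N, or if a joint passes its speed limit or range.

ROBOT

A 7-joint arm with a two-finger parallel gripper is mounted at the origin on the work surface. World frame = base frame: x ahead of the robot, y to its left, z up, the work surface at z = 0. Lengths are in mm, angles in rad, forces in N, time in s.
With the tool pointing down it reaches from about 350 to 900 mm from the base axis. Payload 19.9 kg.
Tool frame: the origin (TCP) lies between the finger pads; the fingertips stand 22 mm ahead of it and the grasp point (between the pads) lies 3 mm ahead of it (arm.tip_reach is the distance from the TCP to the fingertips, in mm); y points along the fingers, z is the direction in which the jaws open and shut, and the axes are right-handed (so a half turn about y gives the same grasp; the last joint's range is limited). The gripper opens to 85 mm and grips with 20 to 120 N. Pads are 22 mm wide; open, the fingers measure 114 mm over their backs; the gripper's body (76 mm by 85 mm) begins 54 mm behind the grasp point. The pads swing forward as they close: fully open they stand 13 mm farther back than shut.
Start: joints at [-1.252, 0.417, -0.01, 1.614, 0.005, 1.111, -0.053], TCP at [220.627, 584.745, 253.26] pointing down, gripper open.
Joint ranges: [-2.81, 2.81], [-0.39, 2.02], [-1.27, 1.25], [0.06, 2.57], [-1.19, 4.33], [0.19, 2], [-2.82, 2.82]. Speed limits (rad/s): [1.89, 1.89, 2.39, 2.39, 3.01, 3.01, 3.01].

INTERFACE

Orientations are given as a rotation vector (axis times angle).
In Python, from cell import arm, cams gives the robot as it stands.
- The arm moves only by the shell command python3 -m pendant 'ROWS'. ROWS is JSON, a list of rows, each a list of 7 numbers: the closure, from -1 (fully open) to 1 (shut), then the shift along the tool's x, y, z scaled (see below), then the turn, a rotation vector about the tool's x, y, z scaled (see below). A call has 1 to 5 rows; each row shifts and turns the pose as measured when the row begins, along the tool's axes as they then stand; what a row does not reach is not made up. The controller multiplies each number of a shift by 0.3 m and each number of a turn by 60 degrees. A row lasts 1/12 s, in which the tool goes at most 41.7 mm and 7.16 degrees, less where a joint would pass 70% of its speed; a pose out of reach is approached as far as the arm can. A call with a number of a shift or a turn outside -1 to 1 is refused whole. A call with a gripper value outside its range is refused whole. The fingers move at their own pace and stop on an object; the grip force is fixed at half the most. Time passes only in rows, so rows that do not move let the fingers close. It gives the time, the measured TCP pose, the force and the opening at its end, in the units of the state.
- arm.get_state(): the state, without advancing time (a new reading comes with each control period).
- cams.grab_frame(name): name is "side" or "top"; returns (picture, depth): 480x640x3 uint8, blue, green, red; 480x640 float32, mm along the optical axis (not along the pixel's ray), 0 where there is no reading.
- cams.get_calibration(name): a dict with "vertical_fov" (degrees; the focal length in pixels is half the picture's height over the tangent of half this angle, whatever the lens; pixels are square), "cx", "cy" (the principal point, pixels), "world_from_camera" (4x4, takes a point from camera to world coordinates). Camera axes: x right, y down, z forward; pixel columns grow to the right and rows downward; lengths in mm; the calibration is good to about 2 mm. A picture is of the moment at which its call begins. get_calibration takes no time and is no camera call.
- arm.finish_job(): hands the job in, once; it reports no verdict.
The state is a dict: "clock": time; "joints": joint angles; "dq": joint speeds; "joint_torque": joint torques, N m; "position": TCP position; "tcp_rot": TCP orientation; "contact_force": force on the tool from outside, world axes, zero at the start; "torque": the same for the moment, N m; "width": finger opening in mm.
Only numpy, scipy, OpenCV 4.12 (cv2) and the standard library are available. Lean on these libraries where they do the work, as an engineer would, in place of code of your own. Each camera call takes 0.05 s, during which the arm holds its last target. There are 200 camera calls.

## Working session

There is one attempt and no reset: what is moved stays moved. The work goes in short steps, Python scripts to look and compute and a shell command to move; the robot and the scene stay as the last step left them, time stands still between calls to the robot, and variables do not carry over. Pictures are saved under pics/ and viewed, about 8 in all and at most 12, crops included, and the job is handed in when it is done.

```bash
ls; mkdir -p pics; cat > h.py <<'E'
import numpy as np,cv2
from scipy.spatial.transform import Rotation as R
from cell import arm,cams
def cal(n):
    c=cams.get_calibration(n); f=240/np.tan(np.radians(c["vertical_fov"])/2)
    return f,c["cx"],c["cy"],np.array(c["world_from_camera"])
def cloud(n,d):
    f,cx,cy,T=cal(n); v,u=np.mgrid[:480,:640]
    P=np.stack([(u-cx)/f*d,(v-cy)/f*d,d],-1)
    W=P@T[:3,:3].T+T[:3,3]; W[d<=0]=np.nan
    return W
E
python3 - <<'E'
from h import *
for n in("top","side"):
    p,d=cams.grab_frame(n); cv2.imwrite(f"pics/{n}0.png",p); np.save(f"{n}0.npy",cloud(n,d)); c=cal(n); print(n,c[0],c[3].round(2).tolist(), cams.get_calibration(n).keys())
s=arm.get_state(); print(s); print(R.from_rotvec(s["tcp_rot"]).as_matrix().round(3))
E
```

```text
pics
top 489.6597448064696 [[0.0, -0.99, 0.16, 374.36], [-1.0, -0.0, -0.02, 41.26], [0.02, -0.16, -0.99, 1070.8], [0.0, 0.0, 0.0, 1.0]] dict_keys(['vertical_fov', 'cx', 'cy', 'world_from_camera'])
side 611.803203157602 [[0.99, -0.12, 0.11, 394.65], [-0.17, -0.67, 0.73, -950.08], [-0.01, -0.74, -0.68, 1075.27], [0.0, 0.0, 0.0, 1.0]] dict_keys(['vertical_fov', 'cx', 'cy', 'world_from_camera'])
{'clock': 0.1, 'joints': array([-1.2514918 ,  0.41792557, -0.0103175 ,  1.61411052,  0.00469835,
        1.11071742, -0.05299515]), 'dq': array([ 2.23314066e-04, -9.73865889e-04, -1.08131430e-04,  5.73824990e-05,
        7.48879108e-04,  6.48614412e-04,  1.75468458e-03]), 'joint_torque': array([ 1.76968366e-03, -8.65838957e+01,  6.80589247e-01, -4.35642564e+01,
        1.92015327e-02,  5.04928379e-03, -5.69166355e-05]), 'position': array([220.53687415, 584.48398049, 252.71716022]), 'tcp_rot': array([-1.55332926,  0.28321954, -0.2830229 ]), 'contact_force': array([ 0.49602464, -0.56898634,  0.46399888]), 'torque': array([ 0.02422417, -0.01080849, -0.01940913]), 'width': 85.10132848940587}
[[ 0.936 -0.     0.353]
 [-0.353 -0.001  0.936]
 [ 0.    -1.    -0.001]]
```

View pics/top0.png

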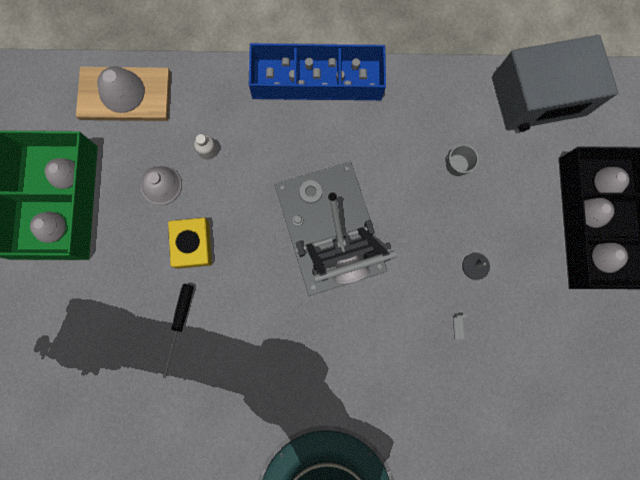

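View pics/side0.png

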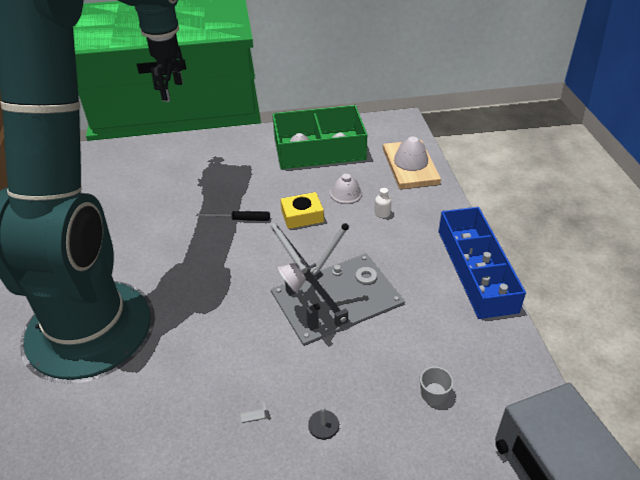

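The top view shows the ring at (311,190), the bush at (298,220), the post at (476,266), the cup at (462,159) and the clip at (459,326). The bar runs from (313,276) to (395,253), the leg's foot is at (333,197), and the plate corners are near (275,184), (352,163), (386,270) and (309,295). The side view agrees, with the ring at (367,275) and the post at (323,422). Next I'll measure them.

```bash
python3 - <<'E'
from h import *
W=np.load("top0.npy"); S=np.load("side0.npy"); p=cv2.imread("pics/top0.png")
def at(W,u,v,r=1): return np.nanmedian(W[v-r:v+r+1,u-r:u+r+1].reshape(-1,3),0).round(1)
for nm,u,v in [("ringL",303,190),("plate",330,178),("bush",298,220),("table",430,230),("barL",318,275),("barR",390,255),("foot",333,197),("postfoot",470,272),("pin",477,263)]: print(nm,at(W,u,v))
def plane(u,v,z):
    f,cx,cy,T=cal("top"); r=T[:3,:3]@np.array([(u-cx)/f,(v-cy)/f,1]); return T[:3,3]+r*(z-T[2,3])/r[2]
# plate: points near z=10
z=W[...,2]; m=np.zeros(z.shape,np.uint8); sub=np.s_[155:305,265:395]
m[sub]=(abs(z[sub]-at(W,330,178)[2])<4)
pts=W[m>0][:,:2]; print("plate n",len(pts)); 
r=cv2.minAreaRect(pts.astype(np.float32)); print("plate rect",r, cv2.boxPoints(r).round(0).tolist())
# ring: top points in window
def cl(W,u0,u1,v0,v1,z0,z1):
    w=W[v0:v1,u0:u1].reshape(-1,3); k=(w[:,2]>z0)&(w[:,2]<z1); return w[k]
for nm,b in [("ring",(296,326,176,206,14.5,26)),("bush",(288,307,210,230,16,40)),("postfoot",(460,494,250,282,4,13)),("pin",(460,494,250,282,20,70)),("foot",(322,345,188,210,100,260)),("cup",(440,485,140,180,30,70)),("clip",(448,470,308,345,8,45))]:
    q=cl(W,*b); 
    if len(q): print(nm,len(q),"min",q.min(0).round(1),"max",q.max(0).round(1),"circ",[np.round(x,1) for x in cv2.minEnclosingCircle(q[:,:2].astype(np.float32))])
S2=S.reshape(-1,3)
for nm,lo,hi in [("side ring",(540,30,14.5),(680,140,26))]: pass
q=cl(S,350,382,262,290,14.5,26); print("side ring",len(q),q.min(0).round(1),q.max(0).round(1),[np.round(x,1) for x in cv2.minEnclosingCircle(q[:,:2].astype(np.float32))])
q=cl(S,300,345,400,440,4,13); print("side post",len(q),q.min(0).round(1),q.max(0).round(1))
for u,v in [(277,229),(345,227),(319,408),(323,422)]: print(u,v,at(S,u,v))
for a in((275,184),(352,163),(386,270),(309,295)): print(plane(*a,10).round(1))
c=np.concatenate([p[150:310,250:410],p[225:385,400:560]],1); cv2.imwrite("pics/c1.png",cv2.resize(c,(800,400),interpolation=cv2.INTER_CUBIC))
E
```

```text
ringL [644.5  51.1  21. ]
plate [675.3  -8.9  10.5]
bush [575.9  61.4  29.3]
table [ 5.595e+02 -2.320e+02  2.000e-01]
barL [441.8  22.3 218.5]
barR [ 477.1 -104.3  219.6]
foot [580.5  -4.3 221.5]
postfoot [ 466.  -314.6    9.1]
pin [ 484.3 -325.5   21.9]
plate n 5562
plate rect ((564.5335693359375, -2.4468536376953125), (294.197998046875, 246.69708251953125), 3.0476999282836914) [[411.0, 113.0], [424.0, -133.0], [718.0, -118.0], [705.0, 129.0]]
ring 343 min [612.1  11.2  14.6] max [675.8  66.4  25.2] circ [array([642.9,  45.5]), np.float64(37.2)]
bush 70 min [566.4  52.9  16.1] max [589.2  74.8  33. ] circ [array([578.1,  63.1]), np.float64(11.9)]
postfoot 524 min [ 446.5 -368.3    4. ] max [ 510.4 -298.2   12.8] circ [array([ 480. , -330.1]), np.float64(41.1)]
pin 41 min [ 476.  -331.3   21.9] max [ 485.2 -323.1   62.7] circ [array([ 480.9, -327.2]), np.float64(5.3)]
foot 126 min [563.8 -13.2 190.7] max [590.8   4.5 225.8] circ [array([578.1,  -6.2]), np.float64(14.5)]
cup 353 min [ 678.5 -330.7   30.3] max [ 743.7 -265.8   54.8] circ [array([ 711.2, -298.2]), np.float64(33.1)]
clip 29 min [ 341.3 -292.     8.2] max [ 373.1 -273.3   33.3] circ [array([ 357.4, -282.7]), np.float64(18.2)]
side ring 269 [602.2 -15.4  14.5] [675.5  78.9  25.9] [array([643.5,  31.8]), np.float64(52.8)]
side post 664 [ 433.6 -365.9    4. ] [ 527.5 -270.7   12.8]
277 229 [440.    6.  220.9]
345 227 [581.5 -10.8 217.8]
319 408 [ 4.758e+02 -2.911e+02 -4.000e-01]
323 422 [ 477.3 -334.8   19.3]
[660.8 113.6  10. ]
[710.6 -58.7  10. ]
[ 469.6 -130.4   10. ]
[415.2  36.9  10. ]
```

View pics/c1.png

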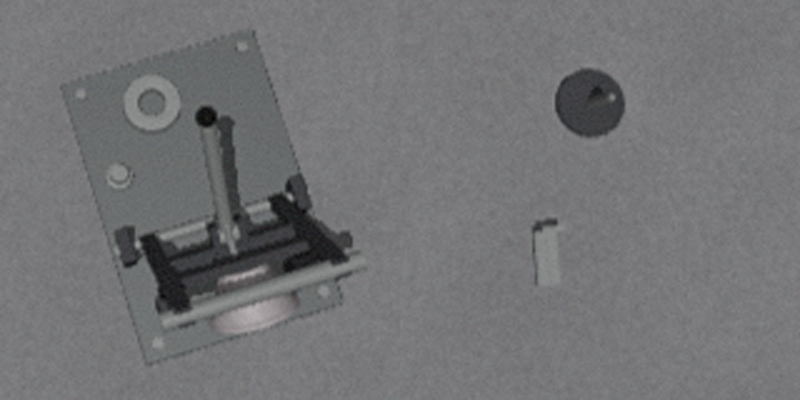

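```bash
cat >> h.py <<'E'
O=np.array([535.,-18.,0]); YAW=np.radians(16.4)
Rs=R.from_euler('z',YAW).as_matrix()
def pix(n,u,v,z):
    f,cx,cy,T=cal(n); r=T[:3,:3]@np.array([(u-cx)/f,(v-cy)/f,1]); return T[:3,3]+r*(z-T[2,3])/r[2]
def stand(p): return Rs.T@(np.asarray(p,float)-O)
def world(s): return O+Rs@np.asarray(s,float)
def down(az,tilt=0):  # tool y down, tool z at azimuth az(deg)
    a=np.radians(az); z=np.array([np.cos(a),np.sin(a),0]); y=np.array([0,0,-1.]); return R.from_matrix(np.stack([np.cross(y,z),y,z],1))
def rows(p1,R1,g=-1,vmax=40,wmax=7,p0=None,R0=None,n=None):
    s=arm.get_state(); p0=s["position"] if p0 is None else p0; R0=R.from_rotvec(s["tcp_rot"]) if R0 is None else R0
    w=(R0.inv()*R1).as_rotvec(); d=np.asarray(p1)-p0
    n=n or max(int(np.ceil(max(np.linalg.norm(d)/vmax,np.degrees(np.linalg.norm(w))/wmax))),1)
    out=[]
    for i in range(n):
        Ri=R0*R.from_rotvec(w*i/n); out.append([g]+(Ri.inv().apply(d/n)/300).round(3).tolist()+(w/n/np.radians(60)).round(3).tolist())
    for i in range(0,n,5): print(out[i:i+5])
E
python3 - <<'E'
from h import *
print("ring",pix("top",310.8,191.2,20).round(1),pix("side",366.5,274.5,20).round(1))
print("postfoot",pix("top",476.4,265.8,8).round(1),pix("side",323.5,424,8).round(1),"pin tip",pix("top",484.4,263.8,60).round(1))
print("ring in stand",stand(pix("top",310.8,191.2,20)).round(1),"bush",stand([578,63,28]).round(1))
print("tip_reach",arm.tip_reach)
s=arm.get_state(); A=R.from_rotvec(s["tcp_rot"]); S=np.load("side0.npy").reshape(-1,3); q=A.inv().apply(S-s["position"])
for lo in range(-420,60,30):
    k=(q[:,1]>lo)&(q[:,1]<=lo+30)&(abs(q[:,0])<160)&(abs(q[:,2])<160)
    if k.sum()>3: print(lo,k.sum(),np.percentile(q[k],3,axis=0).round(0)[[0,2]],np.percentile(q[k],97,axis=0).round(0)[[0,2]])
m=lambda u,v:pix("top",u,v,10)
rows([640,250,300],down(106.4))
E
```

```text
ring [642.2  33.9  20. ] [642.8  31.   20. ]
postfoot [ 479.6 -329.6    8. ] [ 478.5 -332.6    8. ] pin tip [ 478.7 -328.5   60. ]
ring in stand [117.5  19.5  20. ] bush [64.1 65.6 28. ]
tip_reach 22.0
-300 79 [ -42. -127.] [ 56. -69.]
-270 199 [-46. -76.] [ 56. -10.]
-240 549 [-34. -50.] [49.  2.]
-210 464 [-33. -49.] [45.  7.]
-180 337 [-31. -49.] [45.  8.]
-150 347 [-27. -40.] [37.  3.]
-120 259 [-18. -69.] [35.  4.]
-90 341 [-11. -74.] [18. 63.]
-60 234 [-12. -75.] [15. 70.]
-30 181 [-11. -60.] [10. 49.]
0 37 [-12. -53.] [10. 49.]
[[-1, 0.122, -0.011, -0.039, 0.0, -0.044, -0.0], [-1, 0.12, -0.011, -0.045, 0.0, -0.044, -0.0], [-1, 0.117, -0.011, -0.05, 0.0, -0.044, -0.0], [-1, 0.115, -0.011, -0.056, 0.0, -0.044, -0.0], [-1, 0.112, -0.011, -0.061, 0.0, -0.044, -0.0]]
[[-1, 0.109, -0.011, -0.066, 0.0, -0.044, -0.0], [-1, 0.106, -0.011, -0.071, 0.0, -0.044, -0.0], [-1, 0.103, -0.011, -0.076, 0.0, -0.044, -0.0], [-1, 0.099, -0.011, -0.081, 0.0, -0.044, -0.0], [-1, 0.095, -0.011, -0.085, 0.0, -0.044, -0.0]]
[[-1, 0.091, -0.011, -0.089, 0.0, -0.044, -0.0], [-1, 0.087, -0.011, -0.093, 0.0, -0.044, -0.0], [-1, 0.083, -0.011, -0.097, 0.0, -0.044, -0.0], [-1, 0.078, -0.011, -0.101, 0.0, -0.044, -0.0]]
```

```bash
python3 - <<'E'
from h import *
s=arm.get_state(); A=R.from_rotvec(s["tcp_rot"]); S=np.load("side0.npy").reshape(-1,3); q=A.inv().apply(S-s["position"])
k=(q[:,1]>-60)&(q[:,1]<=80)&(abs(q[:,0])<30)&(abs(q[:,2])<70); print(np.sort(q[k,1])[-12:].round(1))
E
P="python3 -m pendant"
$P '[[-0.5,0,0,0,0,-0.104,0],[-0.5,0,0,0,0,-0.104,0],[-0.5,0,0,0,0,-0.104,0],[-0.5,0,0,0,0,-0.104,0],[-0.5,0,0,0,0,-0.104,0]]'
$P '[[-0.5,0.047,-0.013,-0.12,0,-0.104,0],[-0.5,0.047,-0.013,-0.12,0,0,0],[-0.5,0.047,-0.013,-0.12,0,0,0],[-0.5,0.047,-0.013,-0.12,0,0,0],[-0.5,0.047,-0.013,-0.12,0,0,0]]'
$P '[[-0.5,0.047,-0.013,-0.12,0,0,0],[-0.5,0.047,-0.013,-0.12,0,0,0],[-0.5,0.047,-0.013,-0.12,0,0,0],[-0.5,0.047,-0.013,-0.12,0,0,0],[-0.5,0.047,-0.013,-0.12,0,0,0]]'
python3 - <<'E'
from h import *
rows([646,35,320],down(106.4),g=-.5)
E
```

```text
[ 5.1  5.1  6.   6.   6.4  7.1  7.5  8.   8.2  9.2  9.7 10.7]
clock: 0.52
position: [219.9, 583.7, 250.8]
tcp_rot: [-1.569, -0.158, 0.161]
contact_force: [0.6, -0.3, -0.4]
width: 64.2
clock: 0.93
position: [336.9, 432.5, 267.7]
tcp_rot: [-1.56, -0.261, 0.274]
contact_force: [1.3, 0.5, -0.4]
width: 63.8
clock: 1.35
position: [467.6, 277.5, 287.8]
tcp_rot: [-1.56, -0.261, 0.276]
contact_force: [0.3, 1.0, -0.3]
width: 64.3
[[-0.5, 0.036, -0.013, -0.12, 0.001, 0.007, -0.001], [-0.5, 0.037, -0.013, -0.12, 0.001, 0.007, -0.001], [-0.5, 0.038, -0.013, -0.12, 0.001, 0.007, -0.001], [-0.5, 0.039, -0.013, -0.119, 0.001, 0.007, -0.001], [-0.5, 0.039, -0.013, -0.119, 0.001, 0.007, -0.001]]
[[-0.5, 0.04, -0.013, -0.119, 0.001, 0.007, -0.001], [-0.5, 0.041, -0.013, -0.119, 0.001, 0.007, -0.001], [-0.5, 0.042, -0.013, -0.118, 0.001, 0.007, -0.001]]
```

```bash

P="python3 -m pendant"
$P '[[-0.5,0.036,-0.013,-0.12,0,0.007,0],[-0.5,0.037,-0.013,-0.12,0,0.007,0],[-0.5,0.038,-0.013,-0.12,0,0.007,0],[-0.5,0.039,-0.013,-0.12,0,0.007,0],[-0.5,0.039,-0.013,-0.12,0,0.007,0]]'
$P '[[-0.5,0.04,-0.013,-0.12,0,0.007,0],[-0.5,0.041,-0.013,-0.12,0,0.007,0],[-0.5,0.042,-0.013,-0.12,0,0.007,0]]'
python3 - <<'E'
from h import *
p,d=cams.grab_frame("top"); cv2.imwrite("pics/t2.png",p)
rows([646,35,100],down(106.4),g=-.5)
E
```

```text
clock: 1.77
position: [583.1, 116.1, 308.0]
tcp_rot: [-1.564, -0.23, 0.247]
contact_force: [0.4, 0.4, 0.4]
width: 64.1
clock: 2.02
position: [652.1, 18.3, 319.9]
tcp_rot: [-1.566, -0.212, 0.23]
contact_force: [0.3, 0.5, 0.5]
width: 64.0
[[-0.5, 0.0, 0.122, 0.016, 0.001, -0.002, -0.002], [-0.5, 0.0, 0.122, 0.015, 0.001, -0.002, -0.002], [-0.5, -0.0, 0.122, 0.015, 0.001, -0.002, -0.002], [-0.5, -0.0, 0.122, 0.015, 0.001, -0.002, -0.002], [-0.5, -0.0, 0.122, 0.015, 0.001, -0.002, -0.002]]
[[-0.5, -0.001, 0.122, 0.015, 0.001, -0.002, -0.002]]
```

```bash

P="python3 -m pendant"
$P '[[-0.5,0,0,0.058,0,-0.01,0],[-0.5,0,0,0,0,0,0],[-0.5,0,0.1,0,0,0,0],[-0.5,0,0.1,0,0,0,0],[-0.5,0,0.1,0,0,0,0]]'
$P '[[-0.5,0,0.1,0,0,0,0],[-0.5,0,0.1,0,0,0,0],[-0.5,0,0.1,0,0,0,0],[-0.5,0,0.05,0,0,0,0],[-0.5,0,0,0,0,0,0]]'
python3 - <<'E'
from h import *
rows([646,35,60],down(106.4),g=-.5)
E
```

```text
clock: 2.48
position: [652.9, 22.2, 232.3]
tcp_rot: [-1.572, -0.217, 0.221]
contact_force: [0.9, -0.4, 0.3]
width: 64.2
clock: 2.9
position: [647.5, 24.5, 116.5]
tcp_rot: [-1.57, -0.215, 0.231]
contact_force: [0.2, -0.7, 0.2]
width: 63.9
[[-0.5, 0.004, 0.094, 0.018, 0.004, -0.001, -0.006], [-0.5, 0.003, 0.094, 0.018, 0.004, -0.001, -0.006]]
```

```bash

P="python3 -m pendant"
$P '[[-0.5,0.006,0,0.036,0.006,0,-0.012],[-0.5,0,0,0,0,0,0],[-0.5,0,0.1,0,0,0,0],[-0.5,0,0,0,0,0,0],[-0.5,0,0,0,0,0,0]]'
python3 - <<'E'
from h import *
rows([646,35,40],down(106.4),g=-.5,n=1)
E
```

```text
clock: 3.32
position: [647.9, 39.5, 91.5]
tcp_rot: [-1.559, -0.232, 0.219]
contact_force: [0.8, 1.3, 1.2]
width: 64.0
[[-0.5, -0.012, 0.172, -0.012, 0.001, 0.001, 0.008]]
```

```bash

P="python3 -m pendant"
$P '[[-0.5,-0.006,0.06,-0.012,0,0,0.008],[-0.5,0,0.06,0,0,0,0],[-0.5,0,0,0,0,0,0],[-0.5,0,0,0,0,0,0]]'
python3 - <<'E'
from h import *
p,d=cams.grab_frame("side"); cv2.imwrite("pics/s3.png",cv2.resize(p[150:350,230:430],(600,600),interpolation=cv2.INTER_CUBIC))
rows([646,34,32],down(106.4),g=-.5,n=1)
E
```

```text
clock: 3.65
position: [650.4, 35.7, 60.8]
tcp_rot: [-1.561, -0.231, 0.221]
contact_force: [0.7, 0.3, 0.6]
width: 64.0
[[-0.5, -0.016, 0.096, -0.001, 0.002, 0.002, 0.006]]
```

View pics/s3.png

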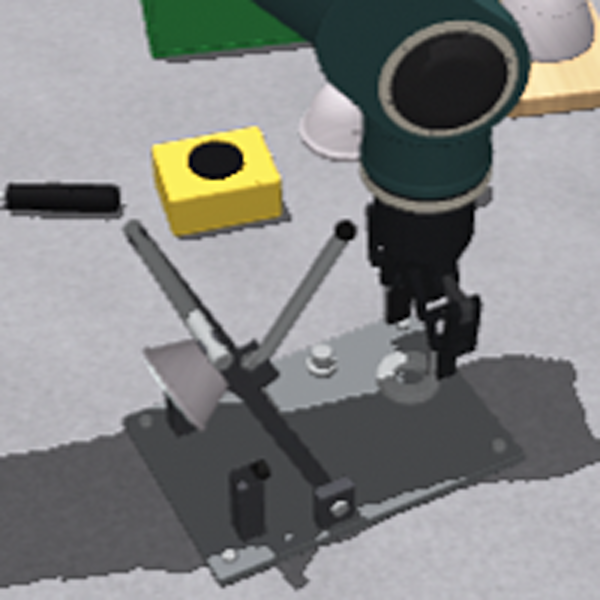

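The fingers straddle the ring at (409,375) in the crop, about 8 mm behind its centre. The wrist is clear of the leg's foot at (345,230). Descending.

```bash

P="python3 -m pendant"
$P '[[-0.5,-0.016,0.05,-0.002,0,0,0.006],[-0.5,0,0.03,0,0,0,0],[-0.5,0,0,0,0,0,0],[-0.5,0,0,0,0,0,0]]'
python3 - <<'E'
from h import *
rows([646,34,29],down(106.4),g=-.5,n=1)
E
```

```text
clock: 4.03
position: [647.2, 33.7, 38.4]
tcp_rot: [-1.562, -0.229, 0.223]
contact_force: [-1.3, 0.4, 0.7]
width: 63.7
[[-0.5, -0.004, 0.031, 0.002, 0.003, 0.002, 0.003]]
```

```bash

P="python3 -m pendant"
$P '[[-0.5,-0.004,0.022,0,0,0,0],[-0.5,0,0,0,0,0,0],[-0.5,0,0,0,0,0,0]]'
$P '[[-0.3,0,0.008,0,0,0,0],[-0.2,0,0,0,0,0,0],[-0.2,0,0,0,0,0,0]]'
python3 - <<'E'
from h import *
W=cloud("side",cams.grab_frame("side")[1]); s=arm.get_state(); A=R.from_rotvec(s["tcp_rot"]); q=A.inv().apply(W.reshape(-1,3)-s["position"])
print(s["position"],s["width"])
for lo in range(-60,-14,4):
    k=(abs(q[:,0])<9)&(q[:,2]>lo)&(q[:,2]<=lo+4)&(abs(q[:,1])<40)
    if k.sum(): print(lo,k.sum(),np.sort(q[k,1])[-6:].round(0))
E
```

```text
clock: 4.28
position: [646.4, 33.4, 31.8]
tcp_rot: [-1.562, -0.23, 0.222]
contact_force: [0.5, 0.3, -0.3]
width: 64.0
clock: 4.53
position: [646.6, 33.4, 29.6]
tcp_rot: [-1.562, -0.23, 0.222]
contact_force: [-0.5, 0.1, -1.5]
width: 51.5
[646.54940813  33.41632235  29.54809412] 51.2919519900876
-60 20 [20. 20. 20. 21. 22. 23.]
-56 21 [19. 20. 22. 22. 23. 24.]
-52 13 [19. 19. 20. 21. 22. 23.]
-48 8 [18. 18. 19. 20. 21. 22.]
-44 13 [21. 21. 22. 22. 24. 25.]
-40 33 [16. 17. 19. 20. 21. 22.]
-36 21 [19. 19. 20. 20. 20. 24.]
-32 10 [16. 20. 20. 22. 23. 25.]
-16 2 [ 8. 11.]
```

```bash

P="python3 -m pendant"
$P '[[1,0,0,0,0,0,0],[1,0,0,0,0,0,0],[1,0,0,0,0,0,0],[1,0,0,0,0,0,0]]'
$P '[[1,0,-0.1,0,0,0,0],[1,0,-0.1,0,0,0,0],[1,0,-0.1,0,0,0,0],[1,0,0,0,0,0,0],[1,0,0,0,0,0,0]]'
python3 - <<'E'
from h import *
p,d=cams.grab_frame("side"); s=arm.get_state(); x,y,z=s["position"]; print(s["position"])
f,cx,cy,T=cal("side"); c=np.linalg.inv(T)@[x,y,z-20,1]; u,v=int(f*c[0]/c[2]+cx),int(f*c[1]/c[2]+cy); print(u,v)
cv2.imwrite("pics/s4.png",cv2.resize(p[v-50:v+50,u-50:u+50],(600,600),interpolation=cv2.INTER_CUBIC))
E
```

```text
clock: 4.92
position: [646.6, 33.5, 30.3]
tcp_rot: [-1.561, -0.23, 0.222]
contact_force: [-0.6, -0.2, -2.0]
width: 49.1
clock: 5.33
position: [644.8, 33.6, 121.9]
tcp_rot: [-1.561, -0.227, 0.225]
contact_force: [-0.6, -1.2, -2.6]
width: 49.2
[645.26011912  33.51109384 122.24958744]
368 248
```

View pics/s4.png

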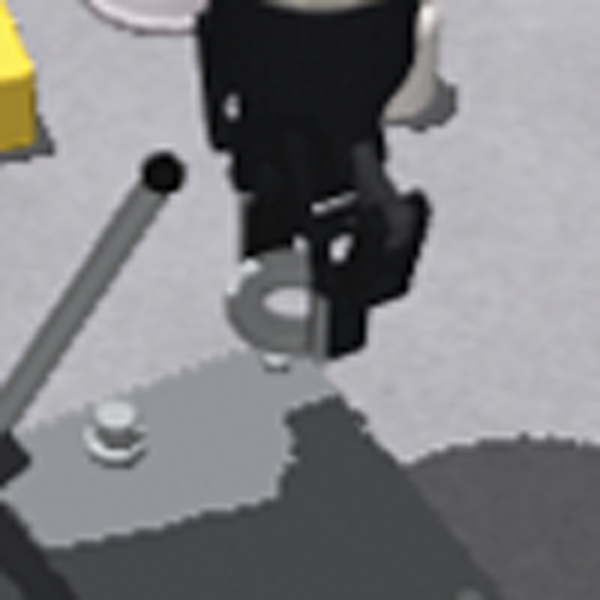

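Held flat at hole centre (290,302), about 3 mm short of the tool axis in tool x. Now lifting, turning 90° and carrying to the post.

```bash

P="python3 -m pendant"
$P '[[1,0,-0.1,0,0,0,0],[1,0,-0.12,0,0,0,0],[1,0,-0.12,0,0,0,0],[1,0,-0.12,0,0,0,0],[1,0,-0.12,0,0,0,0]]'
$P '[[1,0,-0.08,0,0,0.115,0],[1,0,0,0,0,0.115,0],[1,0,0,0,0,0.115,0],[1,0,0,0,0,0.115,0],[1,0,0,0,0,0.115,0]]'
$P '[[1,0,0,0,0,0.115,0],[1,0,0,0,0,0.115,0],[1,0,0,0,0,0.115,0],[1,0,0,0,0,0.115,0],[1,0,0,0,0,0.115,0]]'
python3 - <<'E'
from h import *
rows([480.5,-331.5,320],down(16.4),g=1,vmax=36)
E
```

```text
clock: 5.8
position: [640.8, 33.8, 289.3]
tcp_rot: [-1.561, -0.212, 0.24]
contact_force: [-0.4, -0.3, -2.0]
width: 49.2
clock: 6.22
position: [643.4, 33.7, 319.7]
tcp_rot: [-1.56, 0.268, -0.253]
contact_force: [-0.4, 0.8, -1.0]
width: 48.8
clock: 6.63
position: [643.0, 33.8, 313.8]
tcp_rot: [-1.451, 0.757, -0.737]
contact_force: [-0.6, -0.0, -2.4]
width: 49.0
[[1, 0.057, -0.0, -0.095, 0.001, 0.026, -0.0], [1, 0.059, -0.001, -0.094, 0.001, 0.026, -0.0], [1, 0.062, -0.001, -0.092, 0.001, 0.026, -0.0], [1, 0.065, -0.001, -0.09, 0.001, 0.026, -0.0], [1, 0.067, -0.001, -0.089, 0.001, 0.026, -0.0]]
[[1, 0.069, -0.001, -0.087, 0.001, 0.026, -0.0], [1, 0.072, -0.001, -0.085, 0.001, 0.026, -0.0], [1, 0.074, -0.001, -0.083, 0.001, 0.026, -0.0], [1, 0.076, -0.001, -0.081, 0.001, 0.026, -0.0], [1, 0.078, -0.001, -0.079, 0.001, 0.026, -0.0]]
[[1, 0.081, -0.002, -0.076, 0.001, 0.026, -0.0], [1, 0.083, -0.002, -0.074, 0.001, 0.026, -0.0]]
```

```bash

P="python3 -m pendant"
$P '[[1,0.057,0,-0.095,0,0.026,0],[1,0.059,0,-0.094,0,0.026,0],[1,0.062,0,-0.092,0,0.026,0],[1,0.065,0,-0.09,0,0.026,0],[1,0.067,0,-0.089,0,0.026,0]]'
$P '[[1,0.069,0,-0.087,0,0.026,0],[1,0.072,0,-0.085,0,0.026,0],[1,0.074,0,-0.083,0,0.026,0],[1,0.076,0,-0.081,0,0.026,0],[1,0.078,0,-0.079,0,0.026,0]]'
$P '[[1,0.06,0,-0.06,0,0.02,0],[1,0.03,0,-0.03,0,0,0],[1,0,0,0,0,0,0]]'
python3 - <<'E'
from h import *
rows([480.5,-331.5,140],down(16.4),g=1,vmax=36)
E
```

```text
clock: 7.05
position: [573.6, -114.0, 308.2]
tcp_rot: [-1.415, 0.869, -0.839]
contact_force: [-0.2, -0.6, -1.6]
width: 49.4
clock: 7.47
position: [499.8, -272.0, 306.2]
tcp_rot: [-1.371, 0.981, -0.945]
contact_force: [1.0, -0.1, -0.9]
width: 48.7
clock: 7.72
position: [477.0, -314.6, 304.8]
tcp_rot: [-1.363, 1.009, -0.969]
contact_force: [-0.6, -0.6, -0.7]
width: 49.1
[[1, 0.012, 0.11, 0.003, 0.007, 0.003, -0.001], [1, 0.012, 0.11, 0.002, 0.007, 0.003, -0.001], [1, 0.012, 0.11, 0.001, 0.007, 0.003, -0.001], [1, 0.012, 0.11, 0.001, 0.007, 0.003, -0.001], [1, 0.012, 0.11, -0.0, 0.007, 0.003, -0.001]]
```

```bash

P="python3 -m pendant"
$P '[[1,0.012,0.11,0.003,0.007,0.003,0],[1,0.012,0.11,0.002,0.007,0.003,0],[1,0.012,0.11,0.001,0.007,0.003,0],[1,0.012,0.11,0,0.007,0.003,0],[1,0.012,0.1,0,0.007,0.003,0]]'
$P '[[1,0,0,0,0,0,0],[1,0,0,0,0,0,0]]'
python3 - <<'E'
from h import *
rows([480.5,-331.5,130],down(16.4),g=1,vmax=36)
p,d=cams.grab_frame("side"); s=arm.get_state(); x,y,z=s["position"]; print(s["position"])
f,cx,cy,T=cal("side")
def pr(P): c=np.linalg.inv(T)@[*P,1]; return np.array([f*c[0]/c[2]+cx,f*c[1]/c[2]+cy])
c0=pr([x,y,z-15]); u,v=c0.astype(int); print(c0,u,v,"pin tip exp",pr([479,-330,60]))
cv2.imwrite("pics/s5.png",cv2.resize(p[v-40:v+85,u-62:u+63],(600,600),interpolation=cv2.INTER_CUBIC))
np.save("s5.npy",cloud("side",d)); cv2.imwrite("pics/s5full.png",p)
E
```

```text
clock: 8.13
position: [484.3, -331.8, 139.5]
tcp_rot: [-1.325, 0.99, -1.001]
contact_force: [0.8, 0.0, -1.7]
width: 49.0
clock: 8.3
position: [482.1, -329.6, 133.1]
tcp_rot: [-1.327, 0.999, -0.993]
contact_force: [0.8, -0.2, -1.0]
width: 49.1
[[1, 0.005, 0.01, -0.007, -0.001, -0.001, -0.005]]
[ 482.05435178 -329.28132656  133.19507759]
[324.07871914 390.04496146] 324 390 pin tip exp [323.04703981 408.13678661]
```

View pics/s5.png

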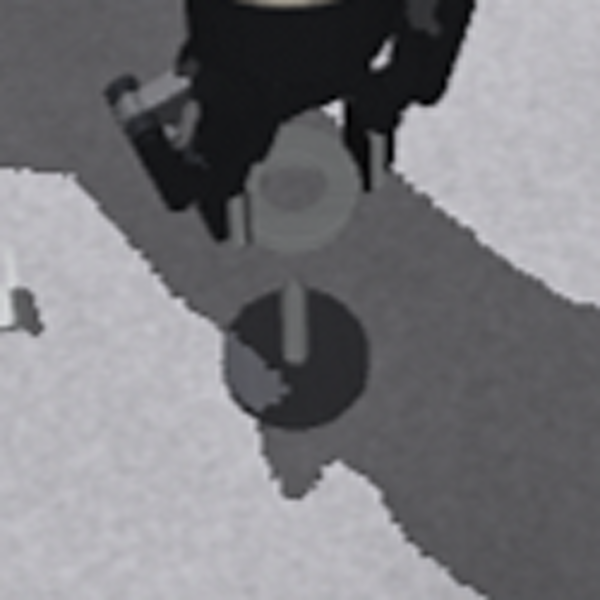

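```bash
python3 - <<'E'
from h import *
W=np.load("s5.npy"); Y,X=np.mgrid[:480,:640]
cu=(X-262)*4.8; cv=(Y-350)*4.8
m=((cu-300)**2/52**2+(cv-187)**2/58**2<1)&((cu-294)**2/38**2+(cv-188)**2/28**2>1)
q=W[m]; q=q[np.isfinite(q[:,0])]
c=np.median(q,0)
for _ in range(4):
    A=np.c_[q[:,:2]-c[:2],np.ones(len(q))]; s=np.linalg.lstsq(A,q[:,2],rcond=None)[0]; r=q[:,2]-A@s; q=q[abs(r)<max(4,2*r.std())]
print(len(q),r.std(),"slopes",s,"z at",c)
for z in (110,115,120,125): print(z,pix("side",323.2,389.1,z).round(1))
E
```

```text
235 1.6923466231182818 slopes [ 7.57337833e-03 -6.37468032e-03  1.23609873e+02] z at [ 484.83855687 -331.99730085  123.61716358]
110 [ 481.5 -321.7  110. ]
115 [ 481.1 -325.   115. ]
120 [ 480.6 -328.2  120. ]
125 [ 480.2 -331.5  125. ]
```

Ring is flat, with hole centre (480,-330.6), over the pin at crop (293,283). Descending.

```bash

P="python3 -m pendant"
$P '[[1,0,0.06,-0.003,0,0,-0.005],[1,0,0.06,0,0,0,0],[1,0,0,0,0,0,0],[1,0,0,0,0,0,0]]'
python3 - <<'E'
from h import *
rows([481,-329,32],down(16.4),g=1,n=3)
E
```

```text
clock: 8.68
position: [485.4, -329.4, 103.5]
tcp_rot: [-1.33, 0.987, -1.0]
contact_force: [1.2, -0.7, -0.9]
width: 48.9
[[1, -0.002, 0.079, -0.005, -0.002, 0.001, 0.002], [1, -0.002, 0.079, -0.005, -0.002, 0.001, 0.002], [1, -0.002, 0.079, -0.005, -0.002, 0.001, 0.002]]
```

```bash

P="python3 -m pendant"
$P '[[1,-0.002,0,-0.018,-0.003,0,0.003],[1,0,0.03,0,0,0,0],[1,0,0,0,0,0,0],[1,0,0,0,0,0,0]]'
python3 - <<'E'
from h import *
rows([481,-329,32],down(16.4),g=1,n=2)
E
```

```text
clock: 9.02
position: [481.9, -331.1, 99.1]
tcp_rot: [-1.33, 0.984, -1.0]
contact_force: [0.4, 0.2, -0.8]
width: 49.2
[[1, -0.004, 0.112, -0.001, -0.004, 0.002, 0.003], [1, -0.004, 0.112, -0.001, -0.004, 0.002, 0.003]]
```

```bash

P="python3 -m pendant"
$P '[[1,-0.004,0.05,-0.004,-0.004,0,0.003],[1,-0.004,0.05,-0.004,0,0,0],[1,0,0.05,0,0,0,0],[1,0,0,0,0,0,0],[1,0,0,0,0,0,0]]'
python3 - <<'E'
from h import *
rows([481,-329,30],down(16.4),g=1,n=2)
E
```

```text
clock: 9.43
position: [479.5, -329.6, 51.9]
tcp_rot: [-1.331, 0.988, -0.997]
contact_force: [0.4, -0.8, -1.6]
width: 49.0
[[1, -0.0, 0.037, 0.002, -0.002, 0.002, 0.002], [1, -0.0, 0.037, 0.003, -0.002, 0.002, 0.002]]
```

```bash

P="python3 -m pendant"
$P '[[1,0,0.037,0.004,-0.002,0.002,0.002],[1,0,0.02,0,0,0,0],[1,0,0,0,0,0,0],[1,0,0,0,0,0,0]]'
$P '[[1,0,0.02,0,0,0,0],[1,0,0,0,0,0,0],[1,0,0,0,0,0,0]]'
python3 - <<'E'
from h import *
rows([481,-329,30],down(16.4),g=1,n=2)
E
```

```text
clock: 9.77
position: [481.3, -329.5, 33.9]
tcp_rot: [-1.331, 0.992, -0.997]
contact_force: [-0.9, 0.2, -1.5]
width: 49.0
clock: 10.02
position: [482.1, -330.2, 28.3]
tcp_rot: [-1.33, 0.99, -0.999]
contact_force: [-0.0, 0.3, -0.6]
width: 49.1
[[1, -0.002, -0.003, -0.001, -0.002, 0.001, 0.002], [1, -0.002, -0.003, -0.001, -0.002, 0.001, 0.002]]
```

```bash

P="python3 -m pendant"
$P '[[-0.3,0,0,0,0,0,0],[-0.5,0,0,0,0,0,0],[-0.5,0,0,0,0,0,0],[-0.5,0,0,0,0,0,0]]'
$P '[[-0.5,0,-0.05,0,0,0,0],[-0.5,0,-0.1,0,0,0,0],[-0.5,0,-0.12,0,0,0,0],[-0.5,0,-0.12,0,0,0,0],[-0.5,0,-0.12,0,0,0,0]]'
$P '[[1,0,-0.12,0,0,0,0],[1,0,-0.12,0,0,0,0],[1,0,-0.12,0,0,0,0],[1,0,-0.12,0,0,0,0],[1,0,0,0,0,0,0]]'
python3 - <<'E'
from h import *
p,d=cams.grab_frame("side"); cv2.imwrite("pics/s6.png",cv2.resize(p[340:480,230:450],(660,420),interpolation=cv2.INTER_CUBIC))
t,d=cams.grab_frame("top"); cv2.imwrite("pics/t6.png",t)
print(arm.get_state()["position"])
rows(world([62,0,300]),down(16.4),g=1,vmax=38)
E
```

```text
clock: 10.35
position: [482.3, -330.3, 28.7]
tcp_rot: [-1.33, 0.99, -0.999]
contact_force: [-0.4, -0.0, 0.7]
width: 64.0
clock: 10.77
position: [478.0, -327.9, 180.1]
tcp_rot: [-1.333, 1.001, -0.99]
contact_force: [0.5, 0.7, -0.3]
width: 64.2
clock: 11.18
position: [478.2, -329.3, 338.7]
tcp_rot: [-1.33, 0.996, -0.997]
contact_force: [-0.0, -1.0, -0.2]
width: 2.9
[ 477.34304126 -328.10129407  333.39731463]
[[1, -0.094, 0.011, 0.068, 0.0, -0.0, -0.0], [1, -0.094, 0.011, 0.068, 0.0, -0.0, -0.0], [1, -0.094, 0.011, 0.068, 0.0, -0.0, -0.0], [1, -0.094, 0.011, 0.068, 0.0, -0.0, -0.0], [1, -0.094, 0.011, 0.068, 0.0, -0.0, -0.0]]
[[1, -0.094, 0.011, 0.068, 0.0, -0.0, -0.0], [1, -0.094, 0.011, 0.068, 0.0, -0.0, -0.0], [1, -0.094, 0.011, 0.068, 0.0, -0.0, -0.0], [1, -0.094, 0.011, 0.068, 0.0, -0.0, -0.0], [1, -0.094, 0.011, 0.068, 0.0, -0.0, -0.0]]
```

View pics/s6.png

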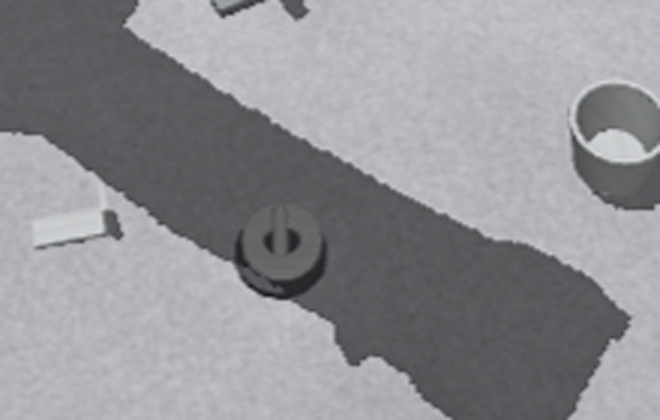

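Ring sits on the post's foot around the pin at (280,240), and the clip and cup are undisturbed. Next is the leg.

```bash

P="python3 -m pendant"
$P '[[1,-0.094,0.008,0.063,0,0,0],[1,-0.094,0.008,0.063,0,0,0],[1,-0.094,0.008,0.063,0,0,0],[1,-0.094,0.008,0.063,0,0,0],[1,-0.094,0.008,0.063,0,0,0]]'
$P '[[1,-0.094,0.008,0.063,0,0,0],[1,-0.094,0.008,0.063,0,0,0],[1,-0.094,0.008,0.063,0,0,0],[1,-0.05,0,0.03,0,0,0],[1,0,0,0,0,0,0]]'
python3 - <<'E'
from h import *
W=cloud("side",cams.grab_frame("side")[1]); q=W[340:480,230:450].reshape(-1,3); r=np.hypot(q[:,0]-479.5,q[:,1]+330)
k=(r>14)&(r<24)&(abs(q[:,2])<40); print("ring top z",np.median(q[k,2]))
W=cloud("top",cams.grab_frame("top")[1])
s=arm.get_state(); print(stand(s["position"]).round(1))
rows(world([47,0,262]),down(16.4),g=1,vmax=30)
E
```

```text
clock: 11.7
position: [525.1, -167.1, 315.9]
tcp_rot: [-1.331, 1.015, -0.999]
contact_force: [0.8, -1.2, 0.5]
width: 0.0
clock: 12.12
position: [560.8, -38.8, 300.1]
tcp_rot: [-1.34, 1.017, -0.985]
contact_force: [0.5, 0.6, -0.5]
width: 0.0
ring top z 18.0144158271911
[ 17.2 -30.5 300.4]
[[1, -0.051, 0.063, 0.051, 0.01, -0.004, -0.004], [1, -0.051, 0.064, 0.05, 0.01, -0.004, -0.004]]
```

```bash

P="python3 -m pendant"
$P '[[1,-0.05,0,0.05,0.01,-0.004,-0.004],[1,-0.05,0,0.05,0.01,-0.004,-0.004],[1,0,0.05,0,0,0,0],[1,0,0.05,0,0,0,0],[1,0,0,0,0,0,0]]'
python3 - <<'E'
from h import *
s=arm.get_state(); print(stand(s["position"]).round(1))
rows(world([47,0,262]),down(16.4),g=1,vmax=30)
E
```

```text
clock: 12.63
position: [579.7, -12.3, 267.6]
tcp_rot: [-1.329, 1.002, -1.004]
contact_force: [-0.7, -0.1, -0.3]
width: -0.2
[ 44.5  -7.2 267.6]
[[1, -0.024, 0.019, 0.008, 0.0, -0.009, 0.002]]
```

```bash

P="python3 -m pendant"
$P '[[1,-0.022,0.05,0.012,0,-0.008,0],[1,0,0.03,0.01,0,0,0],[1,0,0,0,0,0,0]]'
python3 - <<'E'
from h import *
s=arm.get_state(); print(stand(s["position"]).round(1))
E
$P '[[1,0,0.035,0.04,0,0,0],[1,0,0.035,0.035,0,0,0],[1,0,0,0,0,0,0]]'
python3 - <<'E'
from h import *
s=arm.get_state(); print(stand(s["position"]).round(1))
E
```

```text
clock: 12.88
position: [584.2, -8.5, 243.7]
tcp_rot: [-1.33, 1.0, -1.003]
contact_force: [0.7, 0.0, 2.6]
width: 0.1
[ 49.8  -4.8 243.7]
clock: 13.13
position: [607.2, -4.7, 225.1]
tcp_rot: [-1.327, 1.001, -1.007]
contact_force: [-0.7, 0.1, 0.7]
width: 0.1
[ 73.   -7.6 225.1]
```

```bash

P="python3 -m pendant"
$P '[[1,-0.015,0.05,0.03,0,0,0],[1,-0.01,0.055,0.025,0,0,0],[1,0,0.05,0.015,0,0,0],[1,0,0,0,0,0,0]]'
python3 - <<'E'
from h import *
s=arm.get_state(); print(stand(s["position"]).round(1), Rs.T@s["contact_force"])
p,d=cams.grab_frame("side"); cv2.imwrite("pics/s7.png",cv2.resize(p[150:350,230:430],(600,600),interpolation=cv2.INTER_CUBIC))
E
```

```text
clock: 13.47
position: [627.9, 3.7, 182.1]
tcp_rot: [-1.322, 0.999, -1.015]
contact_force: [-0.3, -0.8, 0.1]
width: 0.3
[ 95.3  -5.4 182.1] [-0.54909435 -0.67441294  0.13935351]
```

View pics/s7.png

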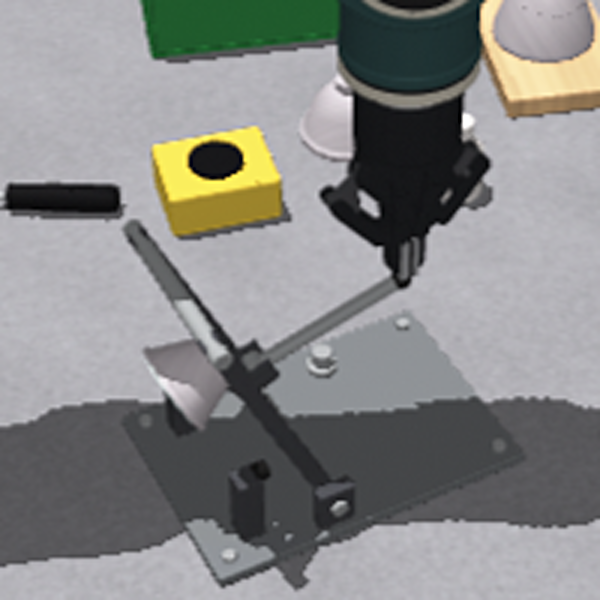

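The foot at (402,283) is following the fingertips, and the leg is now about 20° above level. The frame is still on its stops. I keep pushing.

```bash

P="python3 -m pendant"
$P '[[1,0,0.06,0.01,0,0,0],[1,0,0.06,0,0,0,0],[1,0,0.06,-0.005,0,0,0],[1,0,0,0,0,0,0],[1,0,0,0,0,0,0]]'
python3 - <<'E'
from h import *
s=arm.get_state(); print(stand(s["position"]).round(1), Rs.T@s["contact_force"])
p,d=cams.grab_frame("side"); cv2.imwrite("pics/s8.png",cv2.resize(p[150:350,230:430],(600,600),interpolation=cv2.INTER_CUBIC))
rows(world([96,0,300]),down(16.4))
E
```

```text
clock: 13.93
position: [630.1, -0.2, 133.8]
tcp_rot: [-1.319, 0.998, -1.021]
contact_force: [-0.5, -0.5, 1.7]
width: 0.0
[ 96.2  -9.7 133.8] [-0.62413241 -0.35051299  1.72290346]
[[-1, -0.006, -0.111, 0.001, -0.002, -0.004, 0.002], [-1, -0.006, -0.111, 0.001, -0.002, -0.004, 0.002], [-1, -0.006, -0.111, 0.001, -0.002, -0.004, 0.002], [-1, -0.006, -0.111, 0.0, -0.002, -0.004, 0.002], [-1, -0.006, -0.111, 0.0, -0.002, -0.004, 0.002]]
```

View pics/s8.png

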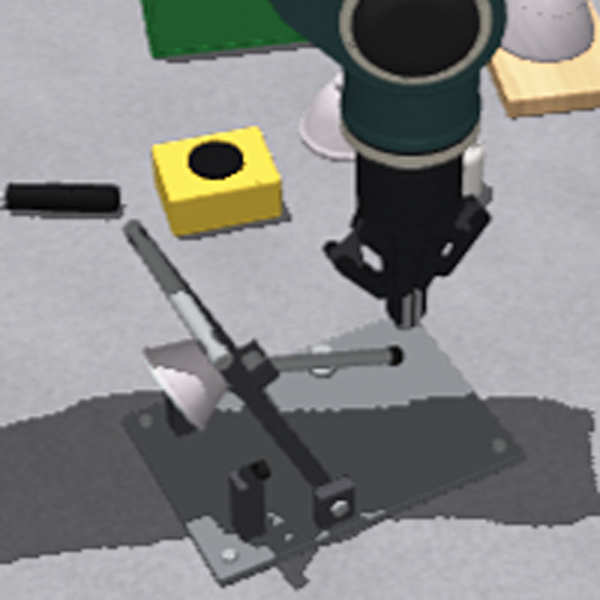

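```bash
python3 - <<'E'
from h import *
f,cx,cy,T=cal("side")
for a in (54,-10,-15,-21):
    w=world([-23.7+125*np.cos(np.radians(a)),0,112.5+125*np.sin(np.radians(a))]); c=np.linalg.inv(T)@[*w,1]; print(a,f*c[0]/c[2]+cx,f*c[1]/c[2]+cy)
E
python3 -m pendant '[[1,0,-0.1,0,0,0,0],[1,0,-0.11,0,0,0,0],[1,0,-0.11,0,0,0,0],[1,0,-0.11,0,0,0,0],[1,0,-0.11,0,0,0,0]]'
python3 -m pendant '[[-1,0,-0.06,0,0,0,0],[-1,0,0,0,0,0,0],[-1,0,0,0,0,0,0]]'
python3 - <<'E'
from h import *
s=arm.get_state(); print(stand(s["position"]).round(1))
p,d=cams.grab_frame("top"); cv2.imwrite("pics/t9.png",p); W=cloud("top",d)
# bar: points z 205..225 in stand window
q=np.array([stand(w) for w in W[100:320,250:420].reshape(-1,3) if np.isfinite(w[0]) and 205<w[2]<226]); q=q[(q[:,0]<-50)&(abs(q[:,1])<100)]
print(len(q),q.min(0),q.max(0),np.median(q,0)); print("slope",np.polyfit(q[:,1],q[:,0],1))
rows(world([-81.6,0,300]),down(16.4),vmax=36)
E
```

```text
54 345.0462744108372 226.5079741689125
-10 364.0797803579462 260.20947455470014
-15 363.0421055244479 263.84007428385644
-21 361.3490102631147 268.2218059520505
clock: 14.4
position: [624.6, -1.1, 302.6]
tcp_rot: [-1.323, 1.004, -1.02]
contact_force: [0.2, 0.2, 0.1]
width: -0.3
clock: 14.65
position: [625.9, -2.6, 334.8]
tcp_rot: [-1.312, 0.995, -1.028]
contact_force: [0.3, 0.5, -1.1]
width: 35.6
[ 91.5 -10.9 334.8]Traceback (most recent call last):
  File "<stdin>", line 5, in <module>
IndexError: too many indices for array: array is 1-dimensional, but 2 were indexed
```

Leg fully down (foot seen at (362,268.3), model predicts (361.3,268.2)). Moving over the bar.

```bash

python3 -m pendant '[[-1,-0.007,0.01,-0.11,0,-0.01,0],[-1,-0.007,0.01,-0.11,0,-0.01,0],[-1,-0.007,0.01,-0.11,0,0,0],[-1,-0.007,0.01,-0.11,0,0,0],[-1,-0.007,0.01,-0.09,0,0,0]]'
python3 -m pendant '[[-1,0,0,0,0,0,0],[-1,0,0,0,0,0,0]]'
python3 - <<'E'
from h import *
s=arm.get_state(); print(stand(s["position"]).round(1))
p,d=cams.grab_frame("side"); W=cloud("side",d); Q=(W.reshape(-1,3)-O)@Rs
q=Q[(Q[:,0]<-55)&(Q[:,0]>-110)&(abs(Q[:,1])<90)&(Q[:,2]>203)&(Q[:,2]<228)]
print(len(q),np.percentile(q,[2,50,98],axis=0).round(1))
T0=(np.load("top0.npy").reshape(-1,3)-O)@Rs; q=T0[(T0[:,0]<-55)&(T0[:,0]>-110)&(abs(T0[:,1])<100)&(T0[:,2]>210)&(T0[:,2]<226)]
print(len(q),np.percentile(q,[2,50,98],axis=0).round(1),np.polyfit(q[:,1],q[:,0],1))
rows(world([-82,0,245]),down(16.4),n=2)
E
```

```text
clock: 15.12
position: [466.2, -36.5, 311.4]
tcp_rot: [-1.327, 0.979, -1.009]
contact_force: [0.4, -0.8, 0.3]
width: 85.2
clock: 15.28
position: [460.8, -37.8, 310.2]
tcp_rot: [-1.326, 0.983, -1.007]
contact_force: [0.4, 0.2, -1.1]
width: 85.1
[-76.8   1.9 310.2]
398 [[-90.9 -77.1 209.3]
 [-84.9 -11.4 218.8]
 [-75.9  68.7 223. ]]
704 [[-87.1 -73.2 212.4]
 [-80.   -0.7 218.7]
 [-72.3  70.7 222.5]] [-1.75683403e-02 -7.99199344e+01]
[[-1, 0.002, 0.108, -0.01, -0.006, -0.0, 0.004], [-1, 0.002, 0.108, -0.009, -0.006, -0.0, 0.004]]
```

```bash

python3 -m pendant '[[-1,0.004,0.1,-0.008,-0.008,0,0.005],[-1,0,0.1,0,0,0,0],[-1,0,0.05,0,0,0,0],[-1,0,0,0,0,0,0],[-1,0,0,0,0,0,0]]'
python3 - <<'E'
from h import *
s=arm.get_state(); print(stand(s["position"]).round(1))
rows(world([-79,0,216]),down(16.4),n=1)
E
```

```text
clock: 15.75
position: [462.8, -39.9, 232.7]
tcp_rot: [-1.332, 0.99, -1.001]
contact_force: [-0.2, 0.3, -0.3]
width: 85.7
[-75.4  -0.7 232.7]
[[-1, -0.003, 0.056, -0.012, -0.004, 0.0, 0.006]]
```

```bash

python3 -m pendant '[[-1,-0.003,0.055,-0.012,-0.004,0,0.006],[-1,0,0,0,0,0,0],[-0.4,0,0,0,0,0,0],[-0.4,0,0,0,0,0,0]]'
python3 - <<'E'
from h import *
s=arm.get_state(); print(stand(s["position"]).round(1))
p,d=cams.grab_frame("side"); cv2.imwrite("pics/s10.png",cv2.resize(p[150:350,200:400],(600,600),interpolation=cv2.INTER_CUBIC))
E
```

```text
clock: 16.08
position: [462.0, -40.0, 219.1]
tcp_rot: [-1.331, 0.993, -0.997]
contact_force: [0.3, -0.8, -0.9]
width: 64.0
[-76.2  -0.5 219.1]
```

View pics/s10.png

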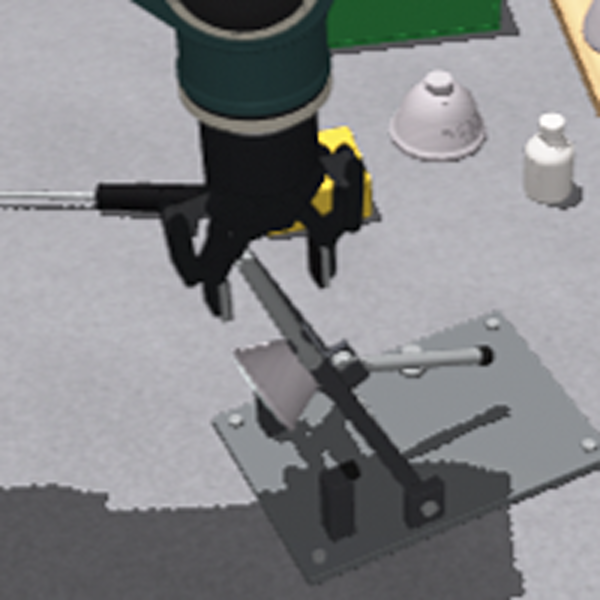

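The fingers at (220,300) and (322,265) straddle the bar, and the leg is still fully down. Closing.

```bash

python3 -m pendant '[[0,0,0.01,-0.01,0,0,0],[0.3,0,0,0,0,0,0],[0.6,0,0,0,0,0,0],[1,0,0,0,0,0,0],[1,0,0,0,0,0,0]]'
python3 -m pendant '[[1,0,0,0,0,0,0],[1,0,0,0,0,0,0],[1,0,0,0,0,0,0]]'
python3 - <<'E'
from h import *
s=arm.get_state(); p=s["position"]; t=stand(p); print(t.round(1))
c=np.array([t[0],t[2]-3]); r=c-[0,30]; print("grasp r",np.hypot(*r),"angle",np.arctan2(-r[0],r[1]))
A=R.from_rotvec(s["tcp_rot"]); print("tool y in stand",(Rs.T@A.as_matrix()).round(3))
E
```

```text
clock: 16.55
position: [459.8, -40.9, 218.3]
tcp_rot: [-1.328, 0.991, -0.998]
contact_force: [-0.1, -1.1, -4.9]
width: 11.9
clock: 16.8
position: [459.4, -41.0, 218.1]
tcp_rot: [-1.329, 0.991, -0.997]
contact_force: [-1.9, -0.6, 0.7]
width: 12.0
[-79.1  -0.7 218.1]
grasp r 201.31434936413436 angle 0.4035380028862689
tool y in stand [[ 0.001  0.004  1.   ]
 [-1.    -0.001  0.002]
 [ 0.001 -1.     0.004]]
```

```bash

python3 -m pendant '[[1,0,-0.012,0.031,0,0,0],[1,0,-0.012,0.031,0,0,0],[1,0,-0.009,0.032,0,0,0],[1,0,-0.009,0.032,0,0,0]]'
python3 - <<'E'
from h import *
s=arm.get_state(); p=s["position"]; t=stand(p); c=np.array([t[0],t[2]-3]); r=c-[0,30]; print(t.round(1),"r",np.hypot(*r),"angle",np.arctan2(-r[0],r[1]),s["contact_force"])
E
```

```text
clock: 17.13
position: [494.3, -30.1, 230.9]
tcp_rot: [-1.332, 0.997, -0.994]
contact_force: [-0.4, -1.5, -12.9]
width: 12.2
[-4.250e+01 -1.000e-01  2.309e+02] r 202.4016909869843 angle 0.21142851179337116 [ -0.3953834   -1.49223009 -12.90602091]
```

```bash

python3 -m pendant '[[1,0,-0.005,0.032,0,0,0],[1,0,-0.004,0.033,0,0,0],[1,0,-0.002,0.024,0,0,0],[1,0,-0.001,0.022,0,0,0],[1,0,0,0.018,0,0,0]]'
python3 -m pendant '[[1,0,0,0,0,0,0],[1,0,0,0,0,0,0]]'
python3 - <<'E'
from h import *
s=arm.get_state(); p=s["position"]; t=stand(p); c=np.array([t[0],t[2]-3]); r=c-[0,30]; print(t.round(1),"r",np.hypot(*r),"angle",np.arctan2(-r[0],r[1]),s["contact_force"])
E
```

```text
clock: 17.55
position: [536.5, -16.9, 235.9]
tcp_rot: [-1.331, 0.995, -0.993]
contact_force: [-3.4, 0.7, 2.6]
width: 11.7
clock: 17.72
position: [538.1, -16.5, 235.9]
tcp_rot: [-1.332, 0.994, -0.993]
contact_force: [-2.7, -0.4, 4.4]
width: 11.9
[  3.4   0.6 235.9] r 202.882176240061 angle -0.01665115658502914 [-2.73195368 -0.39105602  4.37418707]
```

```bash

python3 -m pendant '[[1,0,0,0,0,0,0],[1,0,0,0,0,0,0],[1,0,0,0,0,0,0],[1,0,0,0,0,0,0],[1,0,0,0,0,0,0]]'
python3 - <<'E'
from h import *
s=arm.get_state(); print(stand(s["position"]).round(1),s["contact_force"],s["width"])
p,d=cams.grab_frame("side"); W=cloud("side",d); Q=(W-O)@Rs
q=Q[(abs(Q[...,1]+58)<14)&(abs(Q[...,0])<40)&(Q[...,2]>60)&(Q[...,2]<205)]
for _ in range(4):
    a=np.polyfit(q[:,2]-30,q[:,0],1); r=q[:,0]-np.polyval(a,q[:,2]-30); q=q[abs(r)<max(5,2*r.std())]
print("post lean",-np.arctan(a[0]),a,len(q),r.std())
b=Q[(abs(Q[...,0])<25)&(abs(Q[...,1])>62)&(abs(Q[...,1])<80)&(Q[...,2]>215)&(Q[...,2]<245)]; print("bar ends",len(b),np.median(b,0) if len(b) else 0)
r=np.hypot(W[...,0]-479.5,W[...,1]+330); k=(r>14)&(r<24)&(abs(W[...,2])<40); print("ring top z",np.median(W[k][:,2]))
a=cv2.resize(p[150:350,230:430],(400,400),interpolation=cv2.INTER_CUBIC); b=cv2.resize(p[350:480,230:430],(400,260)); b=cv2.copyMakeBorder(b,0,140,0,0,0)
cv2.imwrite("pics/s11.png",np.hstack([a,b]))
E
```

```text
clock: 18.13
position: [537.4, -16.7, 235.9]
tcp_rot: [-1.331, 0.994, -0.993]
contact_force: [-2.7, 0.9, 2.1]
width: 11.8
[  2.7   0.6 235.9] [-2.67347477  0.87220644  2.12966282] 11.827845096720015
post lean -0.009568326018235578 [ 0.00956862 -3.40291846] 383 3.916292340595818
bar ends 90 [ -1.77423169 -67.88923999 233.77322628]
ring top z 18.11386098948833
```

View pics/s11.png

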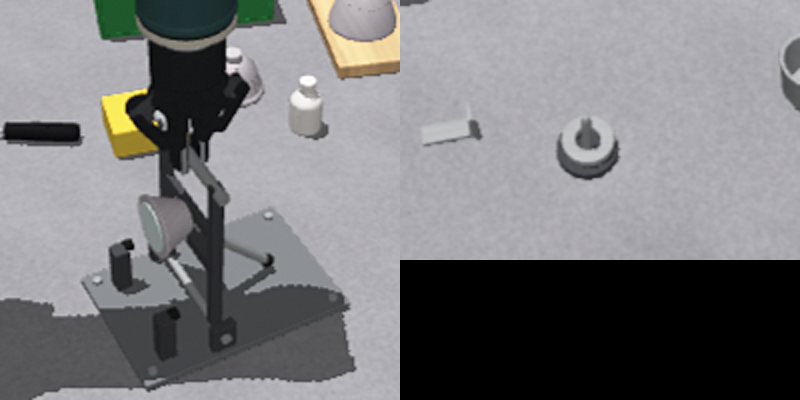

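The frame is upright in the gripper with its posts vertical at x≈215, clear of the stop blocks. The leg is down at (267,260), and the ring is on the post at (587,142). Handing in.

```bash
python3 -c "
from cell import arm
print(arm.finish_job()); s=arm.get_state(); print(s['clock'],s['position'],s['width'])"
```

```text
the job is handed in; nothing more can be done
None
the job is handed in; nothing more can be done
```

The job is done and was handed in at about 18 s on the robot's clock, with the gripper still holding the bar and the frame upright. The hand-in gave no verdict.

- **Ring:** I hung it over the post and let go. Its top measured 18.0 to 18.1 mm above the table, where 18 is expected when it rests on the foot. The last picture shows it flat around the pin.
- **Leg:** I pushed it down over centre with the closed fingertips while the frame leaned on its stops. The foot appeared at pixel (362, 268.3), against (361.3, 268.2) predicted for fully down. It was still down in the last picture.
- **Frame:** I gripped the bar at its middle (opening 11.8 mm) and brought it upright. The tilt read about -0.01 rad both from a line fitted to one frame post in the camera depth data and from the gripper position, within the 0.06 allowed. The wrist force was under 4 N.
- **Bystanders:** The driver, oiler, reflector, cup and clip looked unmoved in the pictures, but I did not re-measure them. The bush was last seen in place just before I gripped the bar; the frame hid it in the last picture.

Two readings disagreed slightly:
- **Finger opening:** It read about 2 to 3 mm less than the true size, 49 mm for the 52 mm ring and 12 mm for the 14 mm bar.
- **Tilt offset:** The post fit carried a -3.4 mm offset, likely from the depth data seeing only the near face and the 2 mm calibration error.

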